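Close a split dough mould and draw it tight with its cam lever

TASK

Put the two-part blue dough mould back together. Its loose half stands on end to drain: lay it gently, right way up, on the mould's base plate with its steel tongue towards the slot, then slide it in until it meets the spring pins. Finally swing the cam lever a quarter turn, fully to its stop, so that the halves are drawn tight together; do not drop or topple the loose half, and leave the timer, ring cutter, mug, beaker and dough plug where they are.

Things in the scene. Friction and masses are not known exactly. Their poses are not given: they have to be found in the camera images.
- mould_half: loose half of the split mould: blue block, 0.2 to 0.35 kg, filling x -30..0, y -87..87, z 0..42 mm of its own axes. Origin: middle of the bottom edge of its parting face; x points out of that face, y along its length, z up when right way up. At the start it stands on its y = -87 end on a 3 mm grey mat: y points up, z level and roughly to the robot's right, x (and the tongue) roughly away from it
- mould: base plate (screwed down, aluminium, x -95..112, y -98..98, z 0..12 mm) that carries the blue fixed half (x 0..30, y -87..87, z 12..54, same bores) and, behind it, the steel cam. Origin: underside, below the middle of the fixed half's parting face. x: the way the loose half slides, from the open front to the back; y left; z up. Closed: the loose half's axes agree, its origin at 0, 0, 12 mm
- cam (a joint): angle of the cam lever, rad: 0 = open, lever towards the mould's +y (left); grows counter-clockwise from above; 1.571 = locked at its stop, lever towards the mould's -x, over the middle of the mould. Starts at 0 to 0.2, open enough for the pin to pass; stays where it is left. At the grip it takes about 1 N idle and 3 to 8 N while drawing
- cam_grip (a point): middle of the black round upright grip at the end of the steel cam lever, 70 mm from its axis, 82 mm above the plate's underside. 20 mm thick, fixed to the lever, it reaches 16 mm above and 15 mm below this point; below it is the lever bar, 15 mm wide, 8 mm thick, passing 4 mm above the fixed half
- timer: bystander: white digital timer lying flat, 66 x 66 x 19 mm, near the front edge. Origin: centre of its underside
- beaker: bystander: glass beaker, 72 mm wide, 97 mm high, behind and to the left. Origin: centre of its underside
- mug: bystander: pinkish-brown mug, 86 mm wide (116 mm with its handle), 94 mm high, behind the mould to the right. Origin: centre of its underside
- dough_spare: bystander: chilled cookie-dough plug with chips, 37 mm wide, 39 mm high, on the left. Origin: centre of its underside
- half_end (a point): middle of the loose half's end face, uppermost at the start: x -15, y 87, z 21 mm in its axes. The block is 30 mm thick (along x). Its parting face (x 0) has two half-round bores of radius 19 mm, centred at y = -38 and 38, full height; it is flat for y -19..19 and for the last 30 mm at each end. The outer face (x -30) is flat but for the pull grip
- half_grip (a point): middle of the loose half's pull grip: x -48, y 0, z 26 mm in its axes. A blue rib 12 mm thick (y -6..6) that sticks out of the outer face from x -30 to -62, z 8..40 mm; easily pinched from above once the half lies down
- half_pin (a point): top of the upright steel pin (10 mm thick) near the end of the loose half's tongue: x 50, y 0, z 30.5 mm in its axes. The tongue is a steel bar 16 mm wide that sticks out of the parting face to x 58 with a round nose, from z 1.5 to 9.5 mm. The cam's hook catches this pin
- slot_mouth (a point): middle of the fixed half's parting face at the plate's top: x 0, y 0, z 12 mm of the mould. An open-topped slot for the tongue, 20 mm wide (y -10..10, widened to 26 at the mouth), runs from here through the fixed half
- ejector_left (a point): nose of the left spring pin: x -4, y 72, z 33 mm of the mould; its twin is at y -72. 10 mm thick, they stick 4 mm out of the fixed half and push the loose half back, together with 3 N at first and 6 N when pressed flush, so the mould stays shut only when the cam is locked
- cam_axis (a point): point on the cam's upright axis: x 74, y 0 of the mould, level with cam_grip. The hook below (z 26..38 mm) sweeps between the fixed half and the loose half's pin; it catches the pin when the loose half is up to 8 mm short of closed and draws it in
- ring_cutter_small: bystander: plain steel ring cutter, 46 mm wide, 29 mm high, to the right of the mould. Origin: centre of its underside

How it is judged:
By the outcome, as a careful person would: the job done as asked, in the order asked, and still so for the second after the job is handed in, with the robot touching nothing.
It also fails if it takes over 58 s, if anything falls off the work surface, if the arm or the gripper's body presses on something with over 40 N, if the wrist force passes 120 N, or if a joint passes its speed limit or range.

ROBOT

A 6-joint arm with a two-finger parallel gripper is mounted at the origin on a cart in front of the work surface, level with it; the furniture and walls round the work are solid. World frame = base frame: x ahead of the robot, y to its left, z up, the work surface at z = 0. Lengths are in m, angles in rad, forces in N, time in s.
With the tool pointing down it reaches from about 0.275 to 1 m from the base axis. Payload 8.4 kg.
Tool frame: the origin (TCP) lies on the front face of the gripper's body, between the roots of the fingers; the fingertips stand 73 mm ahead of it and the grasp point (between the pads) lies 54 mm ahead of it; z points along the fingers, y is the line along which they close (so a half turn about z gives the same grasp; the last joint's range is limited). The gripper opens to 85 mm and grips with 20 to 120 N. Pads are 22 mm wide; open, the fingers measure 114 mm over their backs; the gripper's body (76 mm by 85 mm) begins 54 mm behind the grasp point. The pads swing forward as they close: fully open they stand 13 mm farther back than shut.
Start: joints at [-1.173, 0.353, 1.633, -0, 1.155, -0.002], TCP at [0.243, -0.576, 0.304] pointing down, gripper open.
Joint ranges: [-2.63, 2.63], [-0.92, 2.1], [0.06, 2.66], [-1.3, 4.44], [0, 2.69], [-3.02, 3.02]. Speed limits (rad/s): [2.22, 2.22, 2.79, 3.14, 3.14, 3.14].

INTERFACE

Orientations are given as a rotation vector (axis times angle).
In Python, from plant import robot gives the robot as it stands.
- The arm moves only by the tool step_arm, never from a script. Its argument "motion" is one flat list of numbers, 6 for each row, row after row: the shift along the tool's x, y, z in mm, then the turn, a rotation vector about the tool's x, y, z in degrees. In form: [x, y, z, wx, wy, wz, x, y, z, wx, wy, wz, ...]. A call has 1 to 10 rows; each row shifts and turns the commanded pose from where the row before left it, along the tool's axes as they then stand; what a row does not reach is not made up. A row lasts 1/10 s, in which the tool goes at most 50 mm and 8.59 degrees, less where a joint would pass 70% of its speed; a pose out of reach is approached as far as the arm can. A call with a gripper value outside its range is refused whole. "claw" is the closure, from 0 (fully open) to 1 (shut), set as the call begins (left out, the last holds). The fingers move at their own pace and stop on an object; the grip force is fixed at half the most. Time passes only in rows, so rows that do not move let the fingers close. It gives the time, the measured TCP pose, the force, the opening and the grip force at its end, in the units of the state.
- robot.observe(): the state, without advancing time (a new reading comes with each control period).
- robot.camera(name): name is "scene" or "top" or "wrist"; returns (picture, depth): 400x640x3 uint8, blue, green, red; 400x640 float32, m along the optical axis (not along the pixel's ray), 0 where there is no reading.
- robot.calibration(name): a dict with "intrinsics" (3x3 intrinsics, pixels), "T" (4x4, takes a point from camera to world coordinates). Camera axes: x right, y up, looking along -z (the intrinsics and any distortion apply to the point x, -y, -z); pixel columns grow to the right and rows downward; lengths in m; the calibration is good to about 2 mm. A picture is of the moment at which its call begins: read the wrist's pose just before it. calibration takes no time and is no camera call; for the wrist camera it gives the pose at the moment of the call.
- robot.close_job(): hands the job in; it is judged then, once.
The state is a dict: "time_s": time; "q": joint angles; "qvel": joint speeds; "effort": joint torques, N m; "ee_pos": TCP position; "ee_rot": TCP orientation; "ft_force": force on the tool from outside, world axes, zero at the start; "torque": the same for the moment, N m; "grip_width": opening from 0.0 (shut) to 1.0 (fully open); "gripper_force": force on a finger pad.
Only numpy, scipy, OpenCV 4.12 (cv2) and the standard library are available. Lean on these libraries where they do the work, as an engineer would, in place of code of your own. Each camera call takes 0.05 s, during which the arm holds its last target. There are 200 camera calls.

## Working session

There is one attempt and no reset: what is moved stays moved. The work goes in short steps, Python scripts to look and compute and a tool call to move; the robot and the scene stay as the last step left them, time stands still between calls to the robot, and variables do not carry over. Pictures are saved under pics/ and viewed, at most 13 in all, crops included, and the job is handed in when it is done.

Besides the shell and the picture viewer there is one more tool, called after "Emit:" by a JSON object that holds its "method" and its "body", one argument or row to a line. step_arm: Moves the arm, as the interface text tells. Its arguments: {"type":"object","properties":{"motion":{"type":"array","items":{"type":"number"}},"claw":{"type":"number"}},"required":["motion"]}

```bash
mkdir -p pics; ls; cat > h.py <<'E'
import numpy as np, cv2
from plant import robot
from scipy.spatial.transform import Rotation as R
np.set_printoptions(precision=4, suppress=True)
def cloud(name, depth, cal):
    K=np.array(cal["intrinsics"]);T=np.array(cal["T"])
    v,u=np.mgrid[0:depth.shape[0],0:depth.shape[1]]
    p=np.stack([(u-K[0,2])/K[0,0]*depth,-(v-K[1,2])/K[1,1]*depth,-depth],-1)
    return p@T[:3,:3].T+T[:3,3]
E
python3 - <<'E'
from h import *
for n in ["scene","top"]:
    c=robot.calibration(n); b,d=robot.camera(n)
    cv2.imwrite(f"pics/{n}0.png",b); np.savez(f"{n}0.npz",b=b,d=d,P=cloud(n,d,c)); print(n,c)
print(robot.observe())
E
```

```text
pics
scene {'intrinsics': array([[432.5078,   0.    , 319.1385],
       [  0.    , 432.5078, 199.4603],
       [  0.    ,   0.    ,   1.    ]]), 'T': array([[-0.8749,  0.38  , -0.3002,  0.2252],
       [-0.4843, -0.6905,  0.5372,  0.8582],
       [-0.0032,  0.6154,  0.7882,  0.9116],
       [ 0.    ,  0.    ,  0.    ,  1.    ]])}
top {'intrinsics': array([[481.9374,   0.    , 329.3806],
       [  0.    , 481.9374, 196.423 ],
       [  0.    ,   0.    ,   1.    ]]), 'T': array([[ 0.0216,  0.9883, -0.1509,  0.3704],
       [-0.9997,  0.0196, -0.0147,  0.2903],
       [-0.0116,  0.1512,  0.9884,  1.2869],
       [ 0.    ,  0.    ,  0.    ,  1.    ]])}
{'time_s': 0.1, 'q': array([-1.1734,  0.3536,  1.634 , -0.    ,  1.1552, -0.0024]), 'qvel': array([ 0.0004, -0.0049, -0.0022, -0.0006,  0.0004, -0.0006]), 'effort': array([ -0.0006, -60.6358, -34.282 ,  -0.0001,   0.0041,  -0.    ]), 'ee_pos': array([ 0.2431, -0.5754,  0.3032]), 'ee_rot': array([-3.0778, -0.6235,  0.0004]), 'ft_force': array([-0.0929, -1.5006, -0.4073]), 'torque': array([-0.0286, -0.0475,  0.0111]), 'gripper_force': 0.0, 'grip_width': 1.0003211632940774}
```

View pics/scene0.png

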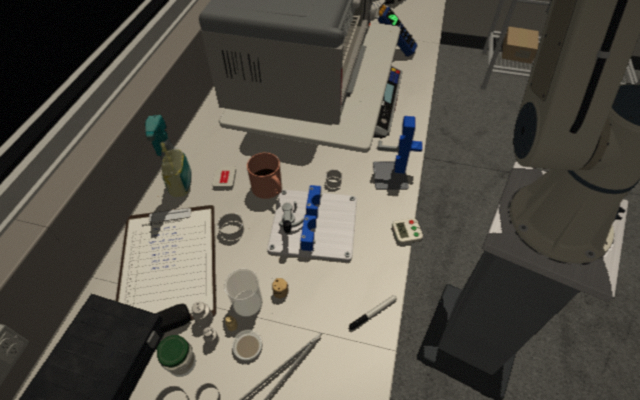

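View pics/top0.png

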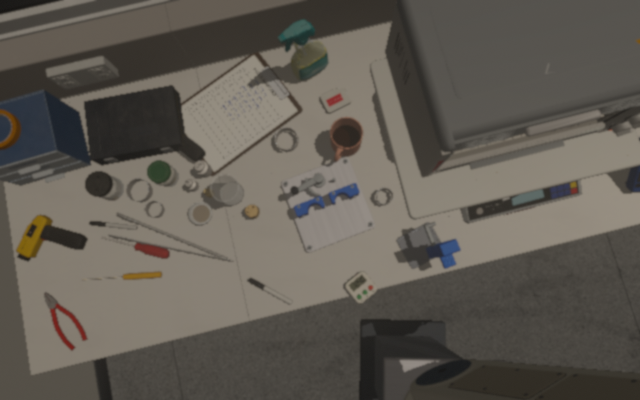

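The scene view shows the fixed half (blue, ~(311,217)) on its white plate and the loose half upright at ~(406,145). In the top view these are at (328,200) and (445,250), with the cam grip at about (320,180).

```bash
python3 - <<'E'
from h import *
for n in ["top","scene"]:
    z=np.load(f"{n}0.npz"); b,P,d=z["b"],z["P"],z["d"]
    h=cv2.cvtColor(b,cv2.COLOR_BGR2HSV)
    m=((h[...,0]>105)&(h[...,0]<130)&(h[...,1]>140)&(h[...,2]>50)).astype(np.uint8)
    k,l,s,c=cv2.connectedComponentsWithStats(m)
    for i in range(1,k):
        if s[i,4]<60: continue
        p=P[(l==i)&(d>0)]
        print(n,c[i],s[i],np.percentile(p,[2,50,98],axis=0).round(3).tolist())
    # plate: z 8..17 mm bright
    for zc in (.012,):
        pass
    mp=((abs(P[...,2]-.012)<.006)&(d>0)).astype(np.uint8)
    k,l,s,c=cv2.connectedComponentsWithStats(mp)
    for i in range(1,k):
        if s[i,4]>400: print(" z12",c[i],s[i],np.median(P[l==i],axis=0))
z=np.load("top0.npz");P=z["P"]
for u,v in [(250,280),(300,120),(240,180),(340,220),(320,230),(380,250),(410,260),(422,240)]: print((u,v),P[v,u])
b=cv2.resize(z["b"][140:300,260:480],None,fx=3.6,fy=3.6,interpolation=cv2.INTER_CUBIC);b=np.clip(b*1.7,0,255).astype(np.uint8);cv2.imwrite("pics/topcrop.png",b)
E
```

```text
top [447.9176 253.6538] [442 243  15  23 182] [[0.391, 0.007, 0.092], [0.415, 0.025, 0.174], [0.435, 0.045, 0.181]]
 z12 [335.1145  99.3292] [320  88  31  25 489] [0.8361 0.2998 0.013 ]
 z12 [329.0943 206.6301] [ 281  155   94   98 4498] [0.5302 0.3083 0.0117]
 z12 [360.3327 286.6116] [345 271  32  33 502] [0.3298 0.2242 0.0152]
 z12 [ 62.6192 320.1225] [ 44 292  44  59 604] [0.2291 0.998  0.0108]
scene [408.8843 122.124 ] [403 117  12  12 121] [[0.412, 0.014, 0.169], [0.427, 0.035, 0.176], [0.442, 0.051, 0.179]]
scene [415.2959 145.449 ] [409 140  13  11  98] [[0.386, 0.005, 0.092], [0.401, 0.023, 0.096], [0.411, 0.046, 0.126]]
scene [312.9672 197.0984] [307 186  13  25 183] [[0.547, 0.239, 0.038], [0.571, 0.27, 0.053], [0.587, 0.309, 0.057]]
scene [307.8    229.0042] [301 214  16  30 240] [[0.509, 0.306, 0.026], [0.535, 0.369, 0.053], [0.557, 0.399, 0.058]]
 z12 [ 80.1188 288.5794] [  7 161 155 239 901] [0.9164 0.7455 0.0122]
 z12 [224.271  176.8224] [213 166  23  22 428] [0.8347 0.3035 0.0134]
 z12 [551.7801 234.552 ] [ 511  184  103   78 1933] [0.0201 0.0793 0.0133]
 z12 [316.9865 226.1173] [ 268  190   89   71 4084] [0.5229 0.3206 0.0118]
 z12 [406.8958 230.8011] [392 218  31  26 528] [0.328  0.2293 0.0156]
 z12 [247.1067 344.633 ] [232 330  31  31 703] [0.5123 0.6553 0.0153]
(250, 280) [0.3402 0.511  0.0165]
(300, 120) [ 0.7802  0.3957 -0.0024]
(240, 180) [0.6071 0.5535 0.0007]
(340, 220) [0.5022 0.2797 0.0123]
(320, 230) [0.4747 0.3322 0.0107]
(380, 250) [ 0.4259  0.1718 -0.003 ]
(410, 260) [ 0.4011  0.0927 -0.0002]
(422, 240) [0.4544 0.061  0.0018]
```

View pics/topcrop.png

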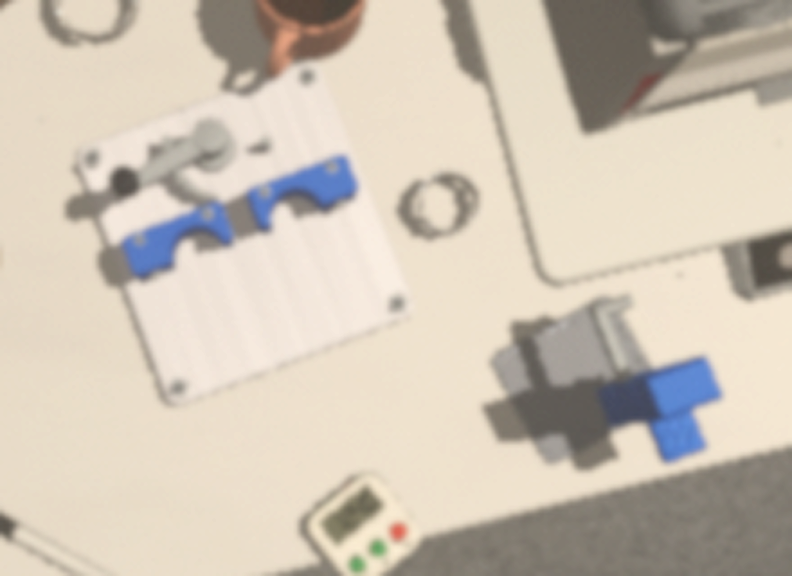

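```bash
cat >> h.py <<'E'
def cast(cal,uv,z):
    K=np.array(cal["intrinsics"]);T=np.array(cal["T"]);uv=np.atleast_2d(uv).astype(float)
    r=np.c_[(uv[:,0]-K[0,2])/K[0,0],-(uv[:,1]-K[1,2])/K[1,1],-np.ones(len(uv))]@T[:3,:3].T
    return T[:3,3]+r*((z-T[2,3])/r[:,2])[:,None]
def rect(cal,mask,z):
    v,u=np.nonzero(mask); p=cast(cal,np.c_[u,v],z)[:,:2]*1000
    return cv2.minAreaRect(p.astype(np.float32))
E
python3 - <<'E'
from h import *
for n in ["top","scene"]:
    z=np.load(f"{n}0.npz"); b,P,d=z["b"],z["P"],z["d"]; c=robot.calibration(n)
    mp=((abs(P[...,2]-.012)<.005)&(d>0)).astype(np.uint8)
    mp=cv2.morphologyEx(mp,cv2.MORPH_OPEN,np.ones((3,3)))
    near=np.hypot(P[...,0]-.53,P[...,1]-.308)<.17
    print(n,"plate",rect(c,mp*near,.012))
    h=cv2.cvtColor(b,cv2.COLOR_BGR2HSV)
    blue=(h[...,0]>100)&(h[...,0]<130)&(h[...,1]>110)
    print("fixed",rect(c,blue&near&(abs(P[...,2]-.054)<.006),.054))
    nr=np.hypot(P[...,0]-.42,P[...,1]-.03)<.12
    t=blue&nr&(abs(P[...,2]-.177)<.008); print("half top",t.sum(),rect(c,t,.177))
    q=blue&nr&(abs(P[...,2]-.096)<.006); print("rib top",q.sum(),rect(c,q,.096))
    t=nr&(P[...,2]>.05)&(d>0)
    ys=P[t]; print(len(ys))
    g=(np.hypot(P[...,0]-.6,P[...,1]-.36)<.06)&(abs(P[...,2]-.098)<.008)&(d>0); print("camgrip",g.sum(),P[g].mean(0))
    if n=="top":
        x0,y0=430,215
        print("pts tongue",[(P[v,u]*1000).round().tolist() for u,v in [(430,226),(432,233),(436,241),(428,224)]])
E
```

```text
top plate ((544.7628784179688, 313.83612060546875), (207.72059631347656, 195.39955139160156), 22.24879264831543)
fixed ((549.9615478515625, 316.9862976074219), (25.852535247802734, 167.6550750732422), 22.37429428100586)
half top 205 ((426.6800842285156, 30.63274383544922), (29.183700561523438, 39.64777374267578), 20.074373245239258)
rib top 111 ((399.99053955078125, 15.70125961303711), (26.039222717285156, 26.124370574951172), 21.213186264038086)
1134
camgrip 51 [0.5677 0.3975 0.0964]
pts tongue [[483.0, 57.0, 93.0], [474.0, 34.0, 2.0], [452.0, 24.0, 4.0], [488.0, 62.0, 92.0]]
scene plate ((562.13525390625, 322.916748046875), (245.3110809326172, 197.09947204589844), 22.301132202148438)
fixed ((550.0339965820312, 320.18402099609375), (29.173297882080078, 174.85011291503906), 22.589258193969727)
half top 136 ((426.144775390625, 35.87543487548828), (25.096851348876953, 49.118499755859375), 22.082401275634766)
rib top 128 ((411.9949951171875, 29.19969940185547), (64.87418365478516, 34.875762939453125), 35.30916976928711)
1116
camgrip 58 [0.5666 0.3993 0.0966]
```

```bash
cat >> h.py <<'E'
def plan(p1,R1,n,p0=None,R0=None):
    "rows to go straight from the present pose to p1 (m), R1, in n rows"
    s=robot.observe(); p0=s["ee_pos"] if p0 is None else p0; R0=R.from_rotvec(s["ee_rot"]) if R0 is None else R0
    w=(R0.inv()*R1).as_rotvec()/n; dp=(np.array(p1)-p0)/n*1000; out=[];Rc=R0
    for i in range(n):
        out+=list(Rc.inv().apply(dp).round(1))+list(np.degrees(w).round(2)); Rc=Rc*R.from_rotvec(w)
    print("from",p0*1000,"maxstep",np.linalg.norm(dp),np.degrees(np.linalg.norm(w)));print([float(v) for v in out])
def frame(z,y):
    z=np.array(z,float);z/=np.linalg.norm(z);y=np.array(y,float);y-=z*(y@z);y/=np.linalg.norm(y)
    return R.from_matrix(np.c_[np.cross(y,z),y,z])
def yaw(a): a=np.radians(a); return np.array([np.cos(a),np.sin(a),0])
E
python3 - <<'E'
from h import *
P=np.load("top0.npz")["P"]
for u,v in [(415,200),(430,210),(470,215),(520,205),(580,190),(480,198),(460,205)]: print((u,v),P[v,u])
plan([.38,-.22,.22],frame(yaw(96),[0,0,-1]),14)
E
```

```text
(415, 200) [0.5451 0.097  0.1113]
(430, 210) [0.5208 0.0609 0.1136]
(470, 215) [ 0.5182 -0.0545  0.0484]
(520, 205) [ 0.5469 -0.1839  0.0479]
(580, 190) [ 0.5896 -0.3411  0.0458]
(480, 198) [ 0.5534 -0.0626  0.1108]
(460, 205) [ 0.5346 -0.0125  0.1136]
from [ 243.1222 -575.406   303.2176] maxstep 27.845612762666164 6.511750831567446
[18.9, -19.6, 6.0, 6.37, 0.95, 0.95, 18.4, -19.1, 8.4, 6.37, 0.95, 0.95, 18.0, -18.3, 10.8, 6.37, 0.95, 0.95, 17.5, -17.3, 13.1, 6.37, 0.95, 0.95, 17.0, -16.0, 15.2, 6.37, 0.95, 0.95, 16.5, -14.5, 17.2, 6.37, 0.95, 0.95, 15.9, -12.7, 19.0, 6.37, 0.95, 0.95, 15.4, -10.8, 20.5, 6.37, 0.95, 0.95, 14.9, -8.7, 21.9, 6.37, 0.95, 0.95, 14.4, -6.4, 23.0, 6.37, 0.95, 0.95, 13.9, -4.0, 23.8, 6.37, 0.95, 0.95, 13.5, -1.6, 24.3, 6.37, 0.95, 0.95, 13.1, 0.9, 24.6, 6.37, 0.95, 0.95, 12.7, 3.4, 24.5, 6.37, 0.95, 0.95]
```

Emit:
{"method": "step_arm", "body": {
  "motion": [18.9,-19.6,6.0,6.37,0.95,0.95,18.4,-19.1,8.4,6.37,0.95,0.95,18.0,-18.3,10.8,6.37,0.95,0.95,17.5,-17.3,13.1,6.37,0.95,0.95],
  "claw": 0.3
}}

```text
time_s: 0.5
ee_pos: [0.2827, -0.4732, 0.28]
ee_rot: [-2.651, -0.444, 0.032]
ft_force: [-0.1, -0.3, -0.3]
grip_width: 0.699
gripper_force: 0.0
```

```bash
python3 - <<'E'
from h import *
print(robot.observe()["q"])
plan([.38,-.22,.22],frame(yaw(96),[0,0,-1]),10)
E
```

```text
[-1.0906  0.4618  1.5884  0.1139  1.532   0.1185]
from [ 282.7439 -473.247   279.9799] maxstep 27.783154784395183 6.494888924630572
[16.9, -15.9, 15.3, 6.36, 0.94, 0.94, 16.4, -14.4, 17.3, 6.36, 0.94, 0.94, 15.8, -12.6, 19.0, 6.36, 0.94, 0.94, 15.3, -10.7, 20.6, 6.36, 0.94, 0.94, 14.8, -8.6, 21.9, 6.36, 0.94, 0.94, 14.3, -6.3, 23.0, 6.36, 0.94, 0.94, 13.9, -3.9, 23.8, 6.36, 0.94, 0.94, 13.4, -1.5, 24.3, 6.36, 0.94, 0.94, 13.0, 1.0, 24.5, 6.36, 0.94, 0.94, 12.6, 3.5, 24.5, 6.36, 0.94, 0.94]
```

Emit:
{"method": "step_arm", "body": {
  "motion": [16.9,-15.9,15.3,6.36,0.94,0.94,16.4,-14.4,17.3,6.36,0.94,0.94,15.8,-12.6,19.0,6.36,0.94,0.94,15.3,-10.7,20.6,6.36,0.94,0.94,14.8,-8.6,21.9,6.36,0.94,0.94,14.3,-6.3,23.0,6.36,0.94,0.94,13.9,-3.9,23.8,6.36,0.94,0.94,13.4,-1.5,24.3,6.36,0.94,0.94,13.0,1.0,24.5,6.36,0.94,0.94,12.6,3.5,24.5,6.36,0.94,0.94]
}}

```text
time_s: 1.5
ee_pos: [0.3797, -0.2202, 0.2187]
ee_rot: [-1.569, -0.083, 0.082]
ft_force: [-0.8, 0.8, -1.8]
grip_width: 0.694
gripper_force: 0.0
```

```bash
python3 - <<'E'
from h import *
s=robot.observe();print(s["q"], R.from_rotvec(s["ee_rot"]).as_matrix())
c=robot.calibration("wrist");b,d=robot.camera("wrist");print(c)
cv2.imwrite("pics/w1.png",np.clip(b*1.5,0,255).astype(np.uint8));np.savez("w1.npz",b=b,d=d,P=cloud("w",d,c))
plan([.401,-.14,.09],frame(yaw(96),[0,0,-1]),10)
E
```

```text
[-0.8776  0.8483  1.7386  0.6654  2.0245  0.331 ] [[ 0.9945  0.0001 -0.1048]
 [ 0.1048  0.0002  0.9945]
 [ 0.0001 -1.      0.0002]]
{'intrinsics': array([[351.6334,   0.    , 319.2372],
       [  0.    , 351.6334, 196.1417],
       [  0.    ,   0.    ,   1.    ]]), 'T': array([[ 0.0011,  0.9195,  0.393 ,  0.4632],
       [-0.0003,  0.393 , -0.9195, -0.2823],
       [-1.    ,  0.0009,  0.0007,  0.22  ],
       [ 0.    ,  0.    ,  0.    ,  1.    ]])}
from [ 379.6805 -216.4234  216.6661] maxstep 14.946357567164874 0.06985597774901281
[3.0, 12.7, 7.2, -0.06, 0.0, -0.03, 3.0, 12.7, 7.2, -0.06, 0.0, -0.03, 3.0, 12.7, 7.3, -0.06, 0.0, -0.03, 3.0, 12.7, 7.3, -0.06, 0.0, -0.03, 3.0, 12.7, 7.3, -0.06, 0.0, -0.03, 3.0, 12.7, 7.3, -0.06, 0.0, -0.03, 2.9, 12.7, 7.3, -0.06, 0.0, -0.03, 2.9, 12.7, 7.3, -0.06, 0.0, -0.03, 2.9, 12.7, 7.3, -0.06, 0.0, -0.03, 2.9, 12.7, 7.4, -0.06, 0.0, -0.03]
```

View pics/w1.png

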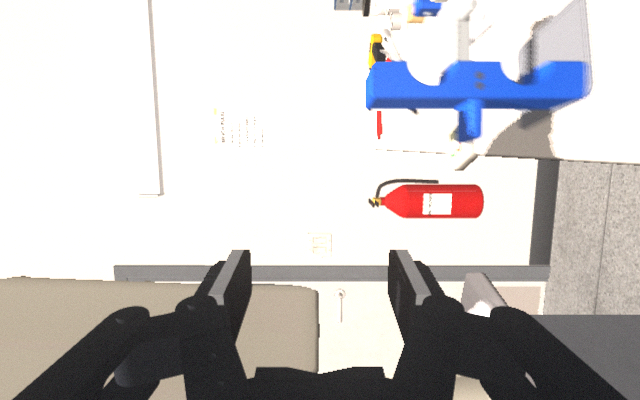

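The wrist view shows the loose half's top face (x 367–583, y 62–108) and the rib at about (470,120); the fingers are clear below.

```bash
python3 - <<'E'
from h import *
z=np.load("w1.npz");b,d,P=z["b"],z["d"],z["P"]
h=cv2.cvtColor(b,cv2.COLOR_BGR2HSV)
m=(h[...,0]>105)&(h[...,0]<130)&(h[...,1]>140)&(d>0)&(np.hypot(P[...,0]-.42,P[...,1]-.03)<.12)
p=P[m]*1000
print(m.sum(),np.percentile(p,[1,50,99],axis=0))
# faces facing camera: candidate z_h dir
for lo,hi,t in [(95,104,'L'),(60,75,''),(20,30,''),(82,98,'mid+rib'),(140,172,'upper end'),(8,30,'lower end')]:
    q=p[(p[:,2]>lo)&(p[:,2]<hi)]
    # line fit on points nearest camera: print along xdir 21deg
    a=np.radians(21);x=q[:,:2]@[np.cos(a),np.sin(a)];zz=q[:,:2]@[np.sin(a),-np.cos(a)]
    print(t,len(q),"x",np.percentile(x,[1,99]),"z",[(int(c),np.median(zz[abs(x-c)<3]).round(1)) for c in np.arange(x.min(),x.max(),6) if (abs(x-c)<3).sum()>8])
r=p[(p[:,:2]@[np.cos(a),np.sin(a)]<375)]; print("rib z range",np.percentile(r[:,2],[2,98]), len(r))
E
```

```text
8683 [[396.6171  -1.2021  12.1993]
 [431.8528   9.0947  96.6448]
 [451.4572  48.4113 177.8537]]
L 1040 x [368.4914 426.9463] z [(367, np.float64(139.3)), (373, np.float64(135.4)), (379, np.float64(136.0)), (385, np.float64(136.1)), (391, np.float64(135.5)), (397, np.float64(140.9)), (403, np.float64(148.3)), (409, np.float64(148.3)), (415, np.float64(148.3)), (421, np.float64(148.2)), (427, np.float64(147.6))]
 511 x [397.0152 415.7892] z [(396, np.float64(140.5)), (402, np.float64(148.4)), (408, np.float64(148.3)), (414, np.float64(148.2))]
 572 x [397.0472 427.3469] z [(396, np.float64(140.3)), (402, np.float64(148.4)), (408, np.float64(148.2)), (414, np.float64(148.4)), (420, np.float64(148.1)), (426, np.float64(148.0))]
mid+rib 1469 x [368.7058 427.0172] z [(367, np.float64(141.1)), (373, np.float64(140.6)), (379, np.float64(140.6)), (385, np.float64(141.2)), (391, np.float64(143.4)), (397, np.float64(146.7)), (403, np.float64(148.4)), (409, np.float64(148.3)), (415, np.float64(148.3)), (421, np.float64(148.3))]
upper end 1599 x [396.9917 427.147 ] z [(396, np.float64(142.6)), (402, np.float64(148.3)), (408, np.float64(148.2)), (414, np.float64(148.2)), (420, np.float64(148.1)), (426, np.float64(147.8))]
lower end 953 x [397.0753 427.3262] z [(396, np.float64(143.7)), (402, np.float64(148.4)), (408, np.float64(148.3)), (414, np.float64(148.2)), (420, np.float64(148.2)), (426, np.float64(147.9))]
rib z range [92.0148 97.8336] 160
```

```bash
python3 - <<'E'
from h import *
plan([.413,-.105,.09],frame(yaw(96.8),[0,0,-1]),8)
E
```

```text
from [ 379.6805 -216.4234  216.6661] maxstep 21.494791360272508 0.13064734817123277
[5.7, 16.0, 13.2, -0.08, -0.1, -0.03, 5.7, 15.9, 13.2, -0.08, -0.1, -0.03, 5.7, 15.9, 13.3, -0.08, -0.1, -0.03, 5.7, 15.9, 13.3, -0.08, -0.1, -0.03, 5.7, 15.9, 13.3, -0.08, -0.1, -0.03, 5.7, 15.9, 13.3, -0.08, -0.1, -0.03, 5.8, 15.9, 13.3, -0.08, -0.1, -0.03, 5.8, 15.8, 13.3, -0.08, -0.1, -0.03]
```

Emit:
{"method": "step_arm", "body": {
  "motion": [5.7,16,13.2,-0.1,-0.1,0,5.7,16,13.2,-0.1,-0.1,0,5.7,16,13.3,-0.1,-0.1,0,5.7,16,13.3,-0.1,-0.1,0,5.7,16,13.3,0,-0.1,0,5.7,16,13.3,0,-0.1,0,5.8,16,13.3,0,-0.1,0,5.8,15.8,13.3,0,-0.1,0,0,0,0,0,0,0,0,0,0,0,0,0]
}}

```text
time_s: 2.55
ee_pos: [0.4131, -0.111, 0.0903]
ee_rot: [-1.578, -0.096, 0.095]
ft_force: [-0.2, -0.7, -0.1]
grip_width: 0.709
gripper_force: 0.0
```

```bash
python3 - <<'E'
from h import *
s=robot.observe();print(s["q"])
plan([.4061,-.0419,.09],frame(yaw(96.8),[0,0,-1]),5)
c=robot.calibration("wrist");b,d=robot.camera("wrist");P=cloud("w",d,c)
cv2.imwrite("pics/w2.png",np.clip(b*1.5,0,255).astype(np.uint8))
h=cv2.cvtColor(b,cv2.COLOR_BGR2HSV)
m=(h[...,0]>105)&(h[...,0]<130)&(h[...,1]>140)&(d>0)&(np.hypot(P[...,0]-.42,P[...,1]-.03)<.12)
p=P[m]*1000;a=np.radians(21.8)
x=p[:,:2]@[np.cos(a),np.sin(a)];zz=p[:,:2]@[np.sin(a),-np.cos(a)]
f=zz>np.percentile(zz,95)-3;A=np.polyfit(x[f],zz[f],1);print(m.sum(),"slope",A,"x",np.percentile(x,[.5,99.5]),"z",np.percentile(zz,[50,99]),"h",np.percentile(p[:,2],[.5,99.5]))
r=x<np.percentile(x,.5)+25; print("rib h",np.percentile(p[r,2],[2,50,98]))
E
```

```text
[-0.7073  1.0402  1.7912  0.7647  1.7883  0.2126]
from [ 413.1238 -110.9649   90.3135] maxstep 13.884367747292776 0.11266519151908906
[0.3, -0.1, 13.9, 0.11, 0.03, 0.0, 0.3, -0.0, 13.9, 0.11, 0.03, 0.0, 0.3, -0.0, 13.9, 0.11, 0.03, 0.0, 0.3, 0.0, 13.9, 0.11, 0.03, 0.0, 0.2, 0.0, 13.9, 0.11, 0.03, 0.0]
14765 slope [  0.0132 148.378 ] x [366.8487 424.7496] z [153.6893 155.3017] h [  6.125  175.8838]
rib h [85.4566 91.0379 97.2178]
```

View pics/w2.png

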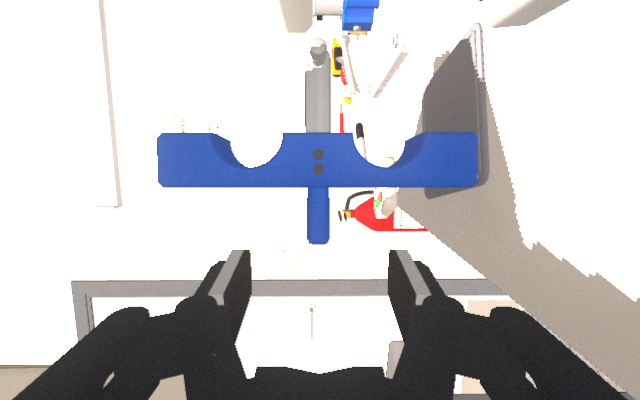

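Wrist view 2: the rib (x≈318, y 187–243) is centred between the fingers (x≈320), and the block is square to the tool.

Emit:
{"method": "step_arm", "body": {
  "motion": [0.6,0,13.9,0,0,0,0.6,0,13.9,0,0,0,0.6,0,13.9,0,0,0,0.6,0,13.9,0,0,0,0.6,0,13.9,0,0,0,0,0,0,0,0,0,0,0,0,0,0,0]
}}

```text
time_s: 3.3
ee_pos: [0.4078, -0.0416, 0.0898]
ee_rot: [-1.579, -0.096, 0.094]
ft_force: [-0.2, 0.9, -0.6]
grip_width: 0.698
gripper_force: 0.0
```

Emit:
{"method": "step_arm", "body": {
  "motion": [0,0,0,0,0,0,0,0,0,0,0,0,0,0,0,0,0,0,0,0,0,0,0,0,0,0,0,0,0,0,0,0,0,0,0,0,0,0,0,0,0,0],
  "claw": 1
}}

```text
time_s: 4.0
ee_pos: [0.4076, -0.0422, 0.0905]
ee_rot: [-1.577, -0.096, 0.093]
ft_force: [-2.1, -2.0, 4.3]
grip_width: 0.13
gripper_force: 60.4
```

```bash
python3 - <<'E'
from h import *
s=robot.observe();print(s)
c=robot.calibration("wrist");b,d=robot.camera("wrist")
cv2.imwrite("pics/w3.png",np.clip(b*1.5,0,255).astype(np.uint8))
E
```

```text
{'time_s': 4.0, 'q': array([-0.6171,  1.0272,  1.8916,  0.8445,  1.7116,  0.1651]), 'qvel': array([-0.001 ,  0.0005,  0.0007, -0.0003, -0.0018,  0.0006]), 'effort': array([  0.9032, -63.4224,  -1.0698,   1.2113,   3.9269,   0.0094]), 'ee_pos': array([ 0.4076, -0.0422,  0.0905]), 'ee_rot': array([-1.5771, -0.0956,  0.0934]), 'ft_force': array([-2.1453, -1.9985,  4.2723]), 'torque': array([0.3597, 0.0465, 0.2928]), 'gripper_force': 60.36764144897461, 'grip_width': 0.12979487711476226}
```

View pics/w3.png

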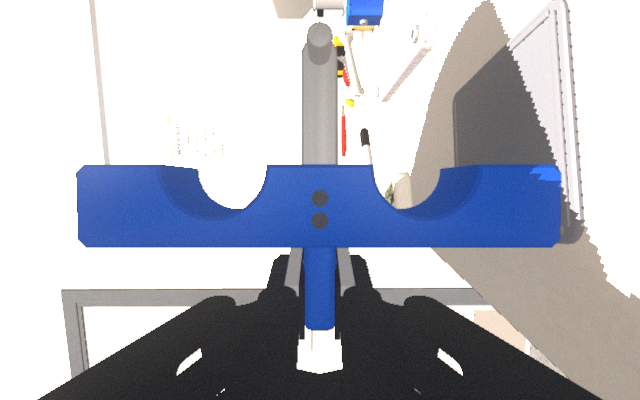

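The rib is firmly pinched (60 N), with the block square to the tool. Lifting next.

```bash
cat >> h.py <<'E'
def Rh(xyaw): return frame([0,0,1],yaw(xyaw+90))
M0=np.array([.5365,.311,0]);MY=22.3
def grasp():
    a=np.load("grasp.npz"); return R.from_matrix(a["R"]),a["o"]
def tcp(mx,my,mz,pitch=0,my_=MY):
    "tool pose that puts the half's origin at mould mx,my,mz (mm)"
    Rth,o=grasp(); H=Rh(my_)*R.from_euler("y",pitch,degrees=True); Rt=H*Rth.inv()
    return M0+Rh(MY).apply(np.array([mx,my,mz])/1000)-Rt.apply(o),Rt
E
python3 - <<'E'
from h import *
s=robot.observe();Rt=R.from_rotvec(s["ee_rot"])
a=yaw(21.3);H=R.from_matrix(np.c_[a,[0,0,1],np.cross(a,[0,0,1])])
G=s["ee_pos"]+Rt.apply([0,0,.054]); O=G-H.apply([-.049,0,.0267])
Rth=Rt.inv()*H; np.savez("grasp.npz",R=Rth.as_matrix(),o=Rt.inv().apply(O-s["ee_pos"]))
print("origin",O)
up=s["ee_pos"]+[-.02,0,.13]
plan(up,Rt,7)
p,Rf=tcp(-64,0,80);print(p,Rf.as_matrix())
plan(p,Rf,20,up,Rt)
E
```

```text
origin [0.437  0.0541 0.0901]
from [407.5625 -42.1863  90.5495] maxstep 18.78992348280844 0.0
[-2.8, -18.6, 0.2, 0.0, 0.0, 0.0, -2.8, -18.6, 0.2, 0.0, 0.0, 0.0, -2.8, -18.6, 0.2, 0.0, 0.0, 0.0, -2.8, -18.6, 0.2, 0.0, 0.0, 0.0, -2.8, -18.6, 0.2, 0.0, 0.0, 0.0, -2.8, -18.6, 0.2, 0.0, 0.0, 0.0, -2.8, -18.6, 0.2, 0.0, 0.0, 0.0]
[0.4193 0.2634 0.159 ] [[ 0.8957  0.3783  0.2335]
 [ 0.3684 -0.9256  0.0867]
 [ 0.2489  0.0083 -0.9685]]
from [387.5625 -42.1863 220.5495] maxstep 15.668919813068015 4.500218160618666
[3.4, 3.0, 15.0, -4.35, -0.03, -1.16, 3.4, 1.9, 15.2, -4.35, -0.03, -1.16, 3.3, 0.8, 15.3, -4.35, -0.03, -1.16, 3.4, -0.3, 15.3, -4.35, -0.03, -1.16, 3.4, -1.4, 15.2, -4.35, -0.03, -1.16, 3.4, -2.5, 15.1, -4.35, -0.03, -1.16, 3.5, -3.5, 14.9, -4.35, -0.03, -1.16, 3.6, -4.6, 14.5, -4.35, -0.03, -1.16, 3.7, -5.6, 14.2, -4.35, -0.03, -1.16, 3.8, -6.6, 13.7, -4.35, -0.03, -1.16, 4.0, -7.5, 13.2, -4.35, -0.03, -1.16, 4.2, -8.4, 12.5, -4.35, -0.03, -1.16, 4.3, -9.3, 11.9, -4.35, -0.03, -1.16, 4.5, -10.0, 11.1, -4.35, -0.03, -1.16, 4.8, -10.8, 10.3, -4.35, -0.03, -1.16, 5.0, -11.4, 9.5, -4.35, -0.03, -1.16, 5.2, -12.0, 8.6, -4.35, -0.03, -1.16, 5.5, -12.5, 7.7, -4.35, -0.03, -1.16, 5.7, -12.9, 6.7, -4.35, -0.03, -1.16, 6.0, -13.3, 5.7, -4.35, -0.03, -1.16]
```

Emit:
{"method": "step_arm", "body": {
  "motion": [0,-4,0,0,0,0,-2,-10,0,0,0,0,-3,-20,0,0,0,0,-4,-24,0.4,0,0,0,-4,-24,0.4,0,0,0,-3,-22,0.3,0,0,0,-2,-16,0.2,0,0,0,-1.6,-10,0.1,0,0,0]
}}

```text
time_s: 4.85
ee_pos: [0.3877, -0.0415, 0.2211]
ee_rot: [-1.581, -0.096, 0.092]
ft_force: [0.4, -0.3, -2.6]
grip_width: 0.128
gripper_force: 60.0
```

Emit:
{"method": "step_arm", "body": {
  "motion": [3.4,3.0,15.0,-4.35,0,-1.16,3.4,1.9,15.2,-4.35,0,-1.16,3.3,0.8,15.3,-4.35,0,-1.16,3.4,-0.3,15.3,-4.35,0,-1.16,3.4,-1.4,15.2,-4.35,0,-1.16,3.4,-2.5,15.1,-4.35,0,-1.16,3.5,-3.5,14.9,-4.35,0,-1.16,3.6,-4.6,14.5,-4.35,0,-1.16,3.7,-5.6,14.2,-4.35,0,-1.16,3.8,-6.6,13.7,-4.35,0,-1.16]
}}

```text
time_s: 5.85
ee_pos: [0.4039, 0.1117, 0.1885]
ee_rot: [-2.318, -0.319, -0.119]
ft_force: [0.1, 0.8, -2.5]
grip_width: 0.127
gripper_force: 59.8
```

```bash
python3 - <<'E'
from h import *
s=robot.observe();print(s["q"],s["ft_force"],s["torque"],s["grip_width"])
p,Rf=tcp(-64,0,80);plan(p,Rf,10)
E
```

```text
[-0.2047  0.3627  2.2167  0.9495  1.0447  0.3885] [ 0.124   0.7872 -2.5473] [-0.6553  0.0593  0.0099] 0.12692943286531042
from [403.9297 111.6619 188.5033] maxstep 15.538573884626393 4.468582160837197
[3.9, -7.6, 13.0, -4.31, -0.06, -1.18, 4.0, -8.5, 12.4, -4.31, -0.06, -1.18, 4.2, -9.3, 11.7, -4.31, -0.06, -1.18, 4.4, -10.1, 10.9, -4.31, -0.06, -1.18, 4.7, -10.8, 10.2, -4.31, -0.06, -1.18, 4.9, -11.4, 9.3, -4.31, -0.06, -1.18, 5.2, -12.0, 8.4, -4.31, -0.06, -1.18, 5.4, -12.5, 7.5, -4.31, -0.06, -1.18, 5.7, -12.9, 6.5, -4.31, -0.06, -1.18, 6.0, -13.2, 5.5, -4.31, -0.06, -1.18]
```

Emit:
{"method": "step_arm", "body": {
  "motion": [3.9,-7.6,13,-4.31,0,-1.18,4,-8.5,12.4,-4.31,0,-1.18,4.2,-9.3,11.7,-4.31,0,-1.18,4.4,-10.1,10.9,-4.31,0,-1.18,4.7,-10.8,10.2,-4.31,0,-1.18,4.9,-11.4,9.3,-4.31,0,-1.18,5.2,-12,8.4,-4.31,0,-1.18,5.4,-12.5,7.5,-4.31,0,-1.18,5.7,-12.9,6.5,-4.31,-0.1,-1.18,6,-13.2,5.5,-4.31,-0.1,-1.18]
}}

```text
time_s: 6.85
ee_pos: [0.4177, 0.256, 0.1603]
ee_rot: [-2.991, -0.579, -0.37]
ft_force: [-0.3, 0.0, -2.8]
grip_width: 0.128
gripper_force: 59.7
```

Emit:
{"method": "step_arm", "body": {
  "motion": [0,0,0,0,0,0,0,0,0,0,0,0]
}}

```text
time_s: 7.05
ee_pos: [0.4173, 0.2559, 0.1601]
ee_rot: [-2.987, -0.581, -0.366]
ft_force: [-0.2, -0.4, -2.3]
grip_width: 0.129
gripper_force: 59.8
```

```bash
python3 - <<'E'
from h import *
s=robot.observe();print(s["q"],s["ft_force"],s["torque"])
print(s["ee_pos"],tcp(-64,0,80)[0])
c=robot.calibration("wrist");b,d=robot.camera("wrist");P=cloud("w",d,c)
np.savez("w4.npz",b=b,d=d,P=P)
cv2.imwrite("pics/w4.png",np.clip(b*1.5,0,255).astype(np.uint8))
Q=Rh(MY).inv().apply((P-M0).reshape(-1,3)).reshape(P.shape)*1000  # mould axes
h=cv2.cvtColor(b,cv2.COLOR_BGR2HSV)
m=(h[...,0]>105)&(h[...,0]<130)&(h[...,1]>140)&(d>0)
k,l,st,ct=cv2.connectedComponentsWithStats(m.astype(np.uint8))
for i in range(1,k):
    if st[i,4]<200: continue
    q=Q[l==i]; print(st[i],np.percentile(q,[1,50,99],axis=0).round(1).tolist())
    top=q[q[:,2]>np.percentile(q[:,2],90)-8] if True else q
    A=np.c_[top[:,:2],np.ones(len(top))];print(" top plane",np.linalg.lstsq(A,top[:,2],rcond=None)[0],len(top),np.percentile(top,[1,99],axis=0).round(1).tolist())
E
```

```text
[ 0.5542  0.2745  2.1797 -0.0312  0.4366  1.7673] [-0.1559 -0.4251 -2.2624] [-0.1544  0.1797 -0.0271]
[0.4173 0.2559 0.1601] [0.4193 0.2634 0.159 ]
[ 156    0  146   60 6370] [[3.0, 8.3, 17.5], [14.3, 52.3, 52.8], [22.6, 83.4, 56.5]]
 top plane [ 0.0328  0.0119 53.3246] 3791 [[3.1, 8.6, 48.1], [22.3, 83.8, 56.7]]
[ 334    0  145   52 5092] [[3.1, -86.9, 18.5], [15.0, -53.5, 54.4], [22.5, -12.3, 56.7]]
 top plane [-0.0036 -0.0124 53.89  ] 3433 [[3.1, -87.2, 48.3], [22.0, -12.3, 56.9]]
[   77   165   484   165 34872] [[-125.2, -89.8, 94.6], [-87.7, -2.9, 122.5], [-69.9, 78.6, 126.3]]
 top plane [  0.0213   0.0315 124.6682] 33318 [[-125.3, -89.8, 119.0], [-69.9, 78.7, 126.3]]
```

View pics/w4.png

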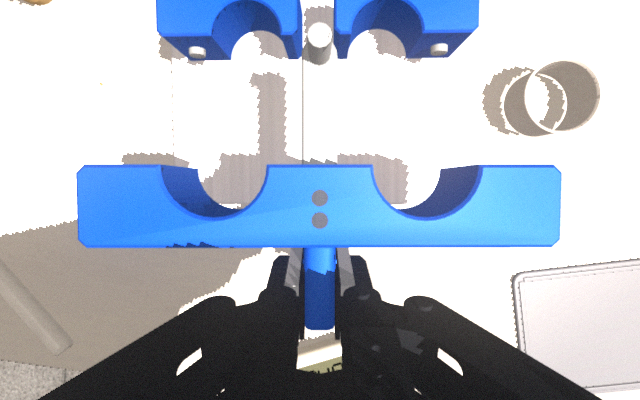

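Wrist view 4: the loose half (77–561, y 165–247) is held level above the plate, square to the fixed half (157–478), with the tongue's pin at (319,40) in line with the slot.

```bash
python3 - <<'E'
from h import *
s=robot.observe();Rt=R.from_rotvec(s["ee_rot"]);Rth,o=grasp()
H=Rt*Rth; print("H rel mould euler zyx",(Rh(MY).inv()*H).as_euler("zyx",degrees=True), "orig",Rh(MY).inv().apply(s["ee_pos"]+Rt.apply(o)-M0)*1000)
z=np.load("w4.npz");b,d,P=z["b"],z["d"],z["P"]
Q=Rh(MY).inv().apply((P-M0).reshape(-1,3)).reshape(P.shape)*1000
h=cv2.cvtColor(b,cv2.COLOR_BGR2HSV)
m=(h[...,0]>105)&(h[...,0]<130)&(h[...,1]>140)&(d>0)
def edge(sel,ys,fn,t):
    q=Q[sel];e=[]
    for y in ys:
        r=q[abs(q[:,1]-y)<1.5]
        if len(r)>5: e.append((y,fn(r[:,0])))
    e=np.array(e);print(t,"yaw slope deg",-np.degrees(np.arctan(np.polyfit(e[:,0],e[:,1],1)[0])),"x at y=0",np.polyval(np.polyfit(e[:,0],e[:,1],1),0))
fx=m&(abs(Q[...,2]-54)<4); lo=m&(Q[...,2]>117)
edge(fx,[-80,-75,-70,-65,65,70,75,80],lambda v:np.percentile(v,3),"fixed front")
edge(lo,[-82,-77,-72,55,60,65,70],lambda v:np.percentile(v,98),"loose parting")
edge(lo,np.r_[-80:-20:5,15:70:5],lambda v:np.percentile(v,2),"loose outer")
for t,sel in(("fixed",fx),("loose",lo)):
    q=Q[sel]; print(t,np.percentile(q[:,1],[.3,99.7]))
qf=Q[fx];
c=qf[abs(qf[:,0]-8)<4][:,1]; print("slot edges",c[c<0].max(),c[c>0].min())
# tongue pin top
pin=(Q[...,2]>95)&(abs(Q[...,1]+4)<15)&(Q[...,0]>-45)&(d>0)&~m; print("pin",pin.sum(),np.median(Q[pin],axis=0),np.percentile(Q[pin],[2,98],axis=0))
E
```

```text
H rel mould euler zyx [-0.0847  0.0989  2.1512] orig [-68.9476  -3.9144  81.0081]
fixed front yaw slope deg -0.017499933637360972 x at y=0 3.3124315772552495
loose parting yaw slope deg -0.09470375917397271 x at y=0 -69.9637236368424
loose outer yaw slope deg -0.030282979941804514 x at y=0 -98.46814924641733
fixed [-87.3897  84.0535]
loose [-91.0361  79.914 ]
slot edges -11.778139770836564 8.194277718237329
pin 825 [-21.7762  -5.2973 110.1466] [[-24.5312  -9.8787  96.0115]
 [-15.553   -0.694  111.9299]]
```

```bash
sed -i 's/^M0=.*/M0=np.array([.5365,.311,0]);MY=22.3;M0=M0+frame([0,0,1],yaw(112.3)).apply([.003,-.00175,0])/' h.py; python3 - <<'E'
from h import *
p,Rf=tcp(-62,0,30);plan(p,Rf,8)
p2,_=tcp(-62,0,13);plan(p2,Rf,6,p,Rf)
E
```

```text
from [417.4708 255.3307 160.0791] maxstep 6.532230494324437 0.2693869712367421
[-0.4, -0.4, 6.5, -0.26, 0.01, -0.08, -0.4, -0.5, 6.5, -0.26, 0.01, -0.08, -0.4, -0.5, 6.5, -0.26, 0.01, -0.08, -0.4, -0.5, 6.5, -0.26, 0.01, -0.08, -0.4, -0.6, 6.5, -0.26, 0.01, -0.08, -0.4, -0.6, 6.5, -0.26, 0.01, -0.08, -0.4, -0.6, 6.5, -0.26, 0.01, -0.08, -0.4, -0.7, 6.5, -0.26, 0.01, -0.08]
from [424.6342 263.7181 108.9986] maxstep 2.8333333333333335 0.0
[-0.7, -0.0, 2.7, 0.0, 0.0, 0.0, -0.7, -0.0, 2.7, 0.0, 0.0, 0.0, -0.7, -0.0, 2.7, 0.0, 0.0, 0.0, -0.7, -0.0, 2.7, 0.0, 0.0, 0.0, -0.7, -0.0, 2.7, 0.0, 0.0, 0.0, -0.7, -0.0, 2.7, 0.0, 0.0, 0.0]
```

Emit:
{"method": "step_arm", "body": {
  "motion": [-0.4,-0.5,6.5,-0.26,0,-0.1,-0.4,-0.5,6.5,-0.26,0,-0.1,-0.4,-0.5,6.5,-0.26,0,-0.1,-0.4,-0.5,6.5,-0.26,0,-0.1,-0.4,-0.6,6.5,-0.26,0,-0.1,-0.4,-0.6,6.5,-0.26,0,-0.1,-0.4,-0.6,6.5,-0.26,0,0,-0.4,-0.7,6.5,-0.26,0,0,0,0,0,0,0,0]
}}

```text
time_s: 8.0
ee_pos: [0.4254, 0.2642, 0.1084]
ee_rot: [-3.022, -0.594, -0.384]
ft_force: [-0.5, -0.4, -2.7]
grip_width: 0.133
gripper_force: 59.7
```

```bash
cat > st.py <<'E'
from h import *
s=robot.observe();Rt=R.from_rotvec(s["ee_rot"]);Rth,o=grasp();H=Rt*Rth
print("H zyx",(Rh(MY).inv()*H).as_euler("zyx",degrees=True),"orig",Rh(MY).inv().apply(s["ee_pos"]+Rt.apply(o)-M0)*1000,"F",s["ft_force"],"T",s["torque"])
E
cat st.py > s2.py; echo 'p,Rf=tcp(-62,0,14);plan(p,Rf,5)' >> s2.py; python3 s2.py
```

```text
H zyx [-0.0597  0.0536 -0.1174] orig [-61.1797  -0.0225  29.3562] F [-0.4809 -0.4279 -2.6535] T [-0.1127  0.2367  0.035 ]
from [425.3845 264.2468 108.4119] maxstep 3.088112586401164 0.028431587734268026
[-0.9, 0.0, 2.9, 0.03, 0.01, -0.01, -0.9, 0.0, 2.9, 0.03, 0.01, -0.01, -0.9, 0.0, 2.9, 0.03, 0.01, -0.01, -0.9, 0.0, 2.9, 0.03, 0.01, -0.01, -0.9, 0.0, 2.9, 0.03, 0.01, -0.01]
```

Emit:
{"method": "step_arm", "body": {
  "motion": [-0.9,0,2.9,0,0,0,-0.9,0,2.9,0,0,0,-0.9,0,2.9,0,0,0,-0.9,0,2.9,0,0,0,-0.9,0,2.9,0,0,0,0,0,0,0,0,0]
}}

```text
time_s: 8.6
ee_pos: [0.4248, 0.2636, 0.0938]
ee_rot: [-3.022, -0.593, -0.385]
ft_force: [0.4, -1.1, -2.4]
grip_width: 0.126
gripper_force: 59.7
```

Emit:
{"method": "step_arm", "body": {
  "motion": [-0.1,0,0.5,0,0,0,-0.1,0,0.5,0,0,0,0,0,0,0,0,0]
}}

```text
time_s: 8.9
ee_pos: [0.4251, 0.2638, 0.0932]
ee_rot: [-3.021, -0.593, -0.386]
ft_force: [-0.2, 0.4, -2.9]
grip_width: 0.128
gripper_force: 59.7
```

```bash
python3 st.py
```

```text
H zyx [-0.086  -0.0252 -0.0855] orig [-61.4473  -0.3041  14.2357] F [-0.1939  0.4285 -2.8895] T [-0.1125  0.204  -0.0106]
```

Emit:
{"method": "step_arm", "body": {
  "motion": [-0.1,0,0.5,0,0,0,-0.1,0,0.5,0,0,0,0,0,0,0,0,0]
}}

```text
time_s: 9.2
ee_pos: [0.4252, 0.2637, 0.0924]
ee_rot: [-3.021, -0.593, -0.386]
ft_force: [-0.7, -2.6, 4.9]
grip_width: 0.129
gripper_force: 60.7
```

Emit:
{"method": "step_arm", "body": {
  "motion": [-0.1,0,0.4,0,0,0,-0.1,0,0.4,0,0,0,0,0,0,0,0,0]
}}

```text
time_s: 9.5
ee_pos: [0.4251, 0.2637, 0.0921]
ee_rot: [-3.021, -0.593, -0.386]
ft_force: [-7.2, -6.4, 17.4]
grip_width: 0.13
gripper_force: 62.8
```

```bash
python3 st.py
```

```text
H zyx [-0.0999 -0.0573 -0.0862] orig [-61.5205  -0.4532  13.1652] F [-7.1988 -6.3768 17.3643] T [-0.006   0.3421 -0.0504]
```

Emit:
{"method": "step_arm", "body": {
  "motion": [0.1,0,-0.6,0,0,0,0,0,0,0,0,0]
}}

```text
time_s: 9.7
ee_pos: [0.4252, 0.2637, 0.0923]
ee_rot: [-3.021, -0.593, -0.386]
ft_force: [-1.8, -3.2, 6.7]
grip_width: 0.13
gripper_force: 61.0
```

Emit:
{"method": "step_arm", "body": {
  "motion": [0,0,0,0,0,0,0,0,0,0,0,0,0,0,0,0,0,0,0,0,0,0,0,0],
  "claw": 0.7
}}

```text
time_s: 10.1
ee_pos: [0.4251, 0.2639, 0.0918]
ee_rot: [-3.021, -0.593, -0.385]
ft_force: [0.0, -0.2, -0.2]
grip_width: 0.301
gripper_force: 0.0
```

Emit:
{"method": "step_arm", "body": {
  "motion": [0,0,0,0,0,0,0,0,0,0,0,0,0,0,0,0,0,0,0,0,0,0,0,0,0,0,0,0,0,0],
  "claw": 1
}}

```text
time_s: 10.6
ee_pos: [0.4252, 0.2639, 0.092]
ee_rot: [-3.021, -0.593, -0.386]
ft_force: [-1.3, -1.0, 4.7]
grip_width: 0.132
gripper_force: 58.4
```

```bash
python3 st.py; cat > edge.py <<'E'
from h import *
import sys
c=robot.calibration("wrist");b,d=robot.camera("wrist");P=cloud("w",d,c)
cv2.imwrite(sys.argv[1],np.clip(b*1.5,0,255).astype(np.uint8))
Q=Rh(MY).inv().apply((P-M0).reshape(-1,3)).reshape(P.shape)*1000
h=cv2.cvtColor(b,cv2.COLOR_BGR2HSV)
m=(h[...,0]>105)&(h[...,0]<130)&(h[...,1]>140)&(d>0)&(abs(Q[...,2]-54)<6)
q=Q[m]
def ed(ys,fn,sel):
    e=np.array([(y,fn(sel[abs(sel[:,1]-y)<1.5][:,0])) for y in ys if (abs(sel[:,1]-y)<1.5).sum()>5]); f=np.polyfit(e[:,0],e[:,1],1); return f[1],-np.degrees(f[0])
ys=[-80,-75,-70,-65,65,70,75,80]
cut=float(sys.argv[2]); L=q[q[:,0]<cut];F=q[q[:,0]>cut]
print("loose parting x,yaw",ed(ys,lambda v:np.percentile(v,98),L),"fixed front",ed(ys,lambda v:np.percentile(v,2),F))
print("loose y",np.percentile(L[:,1],[.3,99.7]),"z",np.median(L[:,2]),"fixed y",np.percentile(F[:,1],[.3,99.7]),"z",np.median(F[:,2]))
A=np.c_[L[:,:2],np.ones(len(L))];print("loose plane",np.linalg.lstsq(A,L[:,2],rcond=None)[0])
E
python3 edge.py pics/w5.png -30
```

```text
H zyx [-0.0844 -0.0321 -0.0825] orig [-61.4264  -0.2735  13.0726] F [-1.3228 -0.9856  4.6738] T [0.3321 0.3524 0.1294]Traceback (most recent call last):
  File "edge.py", line 13, in <module>
    print("loose parting x,yaw",ed(ys,lambda v:np.percentile(v,98),L),"fixed front",ed(ys,lambda v:np.percentile(v,2),F))
                                                                                    ~~^^^^^^^^^^^^^^^^^^^^^^^^^^^^^^^^^^
  File "edge.py", line 10, in ed
    e=np.array([(y,fn(sel[abs(sel[:,1]-y)<1.5][:,0])) for y in ys if (abs(sel[:,1]-y)<1.5).sum()>5]); f=np.polyfit(e[:,0],e[:,1],1); return f[1],-np.degrees(f[0])
                                                                                                                   ~^^^^^
IndexError: too many indices for array: array is 1-dimensional, but 2 were indexed
```

```bash
python3 - <<'E'
from h import *
c=robot.calibration("wrist");b,d=robot.camera("wrist");P=cloud("w",d,c)
Q=Rh(MY).inv().apply((P-M0).reshape(-1,3)).reshape(P.shape)*1000
h=cv2.cvtColor(b,cv2.COLOR_BGR2HSV)
m=(h[...,0]>105)&(h[...,0]<130)&(h[...,1]>140)&(d>0)
k,l,st,ct=cv2.connectedComponentsWithStats(m.astype(np.uint8))
for i in range(1,k):
    if st[i,4]>80: print(st[i],np.percentile(Q[l==i],[1,50,99],axis=0).round(1).tolist())
E
```

```text
[  94    0  110   31 1821] [[-0.3, 52.8, 15.9], [0.6, 62.6, 31.0], [12.3, 83.4, 43.9]]
[262   0  31  31 633] [[-0.3, 10.1, 16.5], [0.7, 13.9, 32.2], [11.8, 23.0, 43.7]]
[338   0  32  19 263] [[-0.3, -23.4, 17.6], [0.6, -14.4, 37.6], [12.7, -9.8, 44.0]]
[ 426    0  108   22 1007] [[-0.3, -82.4, 17.7], [0.4, -62.8, 38.1], [12.9, -52.3, 44.7]]
[   75   165   487   165 35929] [[-117.6, -85.1, 22.5], [-80.2, 0.9, 55.2], [-62.6, 83.1, 56.8]]
```

View pics/w5.png

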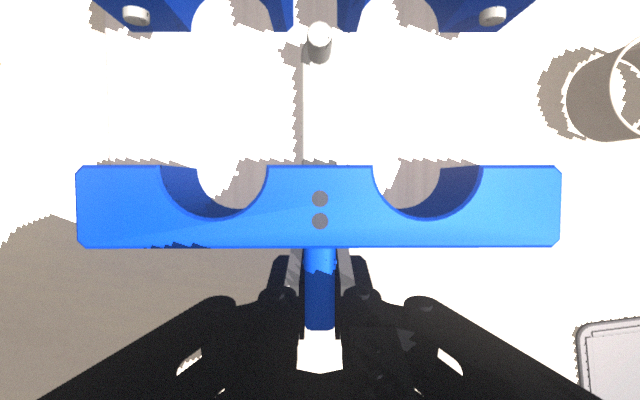

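The half lies flat and gripped (75–561); its pin at (319,42) lines up with the slot. Sliding now, in stages.

Emit:
{"method": "step_arm", "body": {
  "motion": [1,-0.7,0,0,0,0,2.9,0,0.75,0,0,0,4.85,0,1.25,0,0,0,4.85,0,1.25,0,0,0,4.85,0,1.25,0,0,0,4.85,0,1.25,0,0,0]
}}

```text
time_s: 11.3
ee_pos: [0.4466, 0.2732, 0.092]
ee_rot: [-3.022, -0.594, -0.384]
ft_force: [-5.1, -1.6, 7.4]
grip_width: 0.131
gripper_force: 59.1
```

```bash
python3 st.py
```

```text
H zyx [-0.069   0.0608 -0.1101] orig [-38.1732   0.2378  12.9392] F [-5.1033 -1.5556  7.3589] T [0.4063 0.7406 0.3066]
```

Smooth sliding friction only. Continue another 28 mm.

Emit:
{"method": "step_arm", "body": {
  "motion": [4.85,0,1.2,0,0,0,4.85,0,1.2,0,0,0,4.85,0,1.2,0,0,0,4.85,0,1.2,0,0,0,3.9,0,1,0,0,0,2.9,0,0.7,0,0,0,0,0,0,0,0,0]
}}

```text
time_s: 12.0
ee_pos: [0.4719, 0.2836, 0.0922]
ee_rot: [-3.022, -0.594, -0.385]
ft_force: [-0.8, -0.9, 3.0]
grip_width: 0.124
gripper_force: 58.4
```

```bash
python3 st.py
```

```text
H zyx [-0.0677  0.0224 -0.1005] orig [-10.7111   0.2536  13.168 ] F [-0.7997 -0.9214  3.0255] T [0.4252 0.5032 0.2515]
```

Emit:
{"method": "step_arm", "body": {
  "motion": [1.95,0,0.5,0,0,0,1.95,0,0.5,0,0,0,0.95,0,0.25,0,0,0,0,0,0,0,0,0,0,0,0,0,0,0]
}}

```text
time_s: 12.5
ee_pos: [0.4768, 0.2856, 0.0923]
ee_rot: [-3.021, -0.593, -0.385]
ft_force: [-2.3, -0.8, 1.0]
grip_width: 0.13
gripper_force: 58.3
```

Emit:
{"method": "step_arm", "body": {
  "motion": [0.95,0,0.25,0,0,0,0,0,0,0,0,0,0,0,0,0,0,0]
}}

```text
time_s: 12.8
ee_pos: [0.4777, 0.286, 0.0924]
ee_rot: [-3.021, -0.593, -0.386]
ft_force: [-0.9, -0.0, 0.7]
grip_width: 0.133
gripper_force: 58.3
```

Emit:
{"method": "step_arm", "body": {
  "motion": [0.95,0,0.25,0,0,0,0,0,0,0,0,0,0,0,0,0,0,0]
}}

```text
time_s: 13.1
ee_pos: [0.4786, 0.2863, 0.0924]
ee_rot: [-3.021, -0.593, -0.386]
ft_force: [-1.9, -0.6, -0.6]
grip_width: 0.126
gripper_force: 58.3
```

```bash
python3 st.py
```

```text
H zyx [-0.0889 -0.0285 -0.0832] orig [-3.4027  0.2327 13.4128] F [-1.8841 -0.6156 -0.5745] T [0.071  0.4262 0.0775]
```

Emit:
{"method": "step_arm", "body": {
  "motion": [0.9,0,0.4,0,0,0,0,0,0,0,0,0,0,0,0,0,0,0]
}}

```text
time_s: 13.4
ee_pos: [0.4792, 0.2865, 0.0922]
ee_rot: [-3.022, -0.593, -0.385]
ft_force: [-4.1, -1.6, 3.9]
grip_width: 0.13
gripper_force: 58.9
```

Emit:
{"method": "step_arm", "body": {
  "motion": [0.9,0,0.3,0,0,0,0,0,0,0,0,0,0,0,0,0,0,0]
}}

```text
time_s: 13.7
ee_pos: [0.4797, 0.2866, 0.0921]
ee_rot: [-3.022, -0.593, -0.384]
ft_force: [-5.9, -3.3, 5.9]
grip_width: 0.13
gripper_force: 59.4
```

```bash
python3 st.py
```

```text
H zyx [-0.0875  0.0589 -0.1045] orig [-2.4465  0.0836 13.0133] F [-5.9053 -3.3305  5.9477] T [0.1096 0.9728 0.31  ]
```

Emit:
{"method": "step_arm", "body": {
  "motion": [0,0,0,0,0,0,0,0,0,0,0,0,0,0,0,0,0,0,0,0,0,0,0,0],
  "claw": 0.65
}}

```text
time_s: 14.1
ee_pos: [0.4807, 0.2872, 0.0923]
ee_rot: [-3.021, -0.593, -0.386]
ft_force: [0.2, -0.2, -0.2]
grip_width: 0.35
gripper_force: 0.0
```

Emit:
{"method": "step_arm", "body": {
  "motion": [0,0,-8,0,0,0,0,0,-20,0,0,0,0,0,-25,0,0,0,0,0,-30,0,0,0,0,0,-30,0,0,0,0,0,-20,0,0,0,0,0,0,0,0,0]
}}

```text
time_s: 14.8
ee_pos: [0.4498, 0.2763, 0.2243]
ee_rot: [-3.018, -0.593, -0.393]
ft_force: [-0.5, 0.8, -1.0]
grip_width: 0.35
gripper_force: 0.0
```

```bash
python3 - <<'E'
from h import *
print(robot.observe()["q"])
c=robot.calibration("wrist");b,d=robot.camera("wrist");P=cloud("w",d,c)
cv2.imwrite("pics/w6.png",np.clip(b*1.5,0,255).astype(np.uint8))
Q=Rh(MY).inv().apply((P-M0).reshape(-1,3)).reshape(P.shape)*1000
g=(abs(Q[...,2]-98)<6)&(Q[...,0]>30)&(d>0); print("grip top",g.sum(),np.median(Q[g],axis=0),np.percentile(Q[g],[3,97],axis=0))
gw=np.median(P[g],axis=0);print(gw)
h=cv2.cvtColor(b,cv2.COLOR_BGR2HSV)
m=(h[...,0]>105)&(h[...,0]<130)&(h[...,1]>140)&(d>0)&(abs(Q[...,2]-54)<7);q=Q[m]
for y in (-82,-64,-12,12,64,82):
    r=np.sort(q[abs(q[:,1]-y)<2][:,0]); gaps=np.diff(r); i=gaps.argmax(); print(y,r[0],r[-1],"gap",r[i],r[i+1])
E
```

```text
[ 0.5769  0.2142  2.0579 -0.0971  0.6207  1.8318]
grip top 960 [58.7023 67.2001 98.6833] [[  39.0147 -189.4868   93.3392]
 [  66.7396   76.5661  100.488 ]]
[0.5692 0.3949 0.0987]
-82 -33.09466005192195 29.460321525035944 gap -4.540913215806135 0.37441991912707284
-64 -33.75697141788797 29.27506227029815 gap -4.58980291289827 0.10930318199071457
-12 -33.60426225765901 29.347020818274547 gap -4.4112695048225765 0.4649699480143208
12 -33.516679884563366 30.240472192246838 gap -4.36393254054395 0.20151432066475417
64 -33.38864747358485 29.247805825637588 gap -4.252721662619465 0.031628789095178994
82 -32.605481251254375 29.653771550163633 gap -4.255350796661439 0.20728489958580887
```

View pics/w6.png

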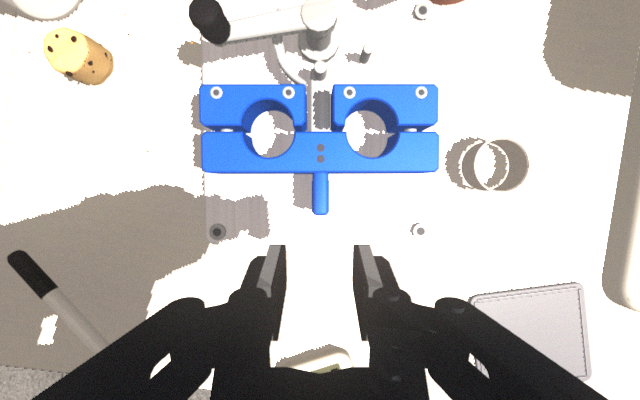

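Wrist view 6: the halves stand an even ~4.5 mm apart on the pins, the tongue's pin at (320,72) has passed the hook, and the grip top is at about (207,12).

```bash
cat >> h.py <<'E'
def campose(th,z,r=.070):
    t=np.radians(th); q=np.array([.074-r*np.sin(t),r*np.cos(t),0])
    p=M0+Rh(MY).apply(q); p[2]=z; return p,frame([0,0,-1],yaw(MY+th))
E
python3 - <<'E'
from h import *
p,Rt=campose(12.5,.21);print(p);plan(p,Rt,16)
E
```

```text
[0.5685 0.3961 0.21  ]
from [449.481  276.0425 222.7016] maxstep 10.592791936660193 6.457658491674419
[9.2, -4.2, 3.2, 0.84, -0.63, -6.37, 9.6, -3.1, 3.1, 0.84, -0.63, -6.37, 10.0, -1.9, 3.1, 0.84, -0.63, -6.37, 10.1, -0.8, 3.0, 0.84, -0.63, -6.37, 10.2, 0.4, 2.9, 0.84, -0.63, -6.37, 10.1, 1.6, 2.7, 0.84, -0.63, -6.37, 9.9, 2.7, 2.6, 0.84, -0.63, -6.37, 9.6, 3.9, 2.4, 0.84, -0.63, -6.37, 9.1, 4.9, 2.3, 0.84, -0.63, -6.37, 8.5, 5.9, 2.1, 0.84, -0.63, -6.37, 7.8, 6.9, 1.9, 0.84, -0.63, -6.37, 7.0, 7.7, 1.7, 0.84, -0.63, -6.37, 6.1, 8.5, 1.5, 0.84, -0.63, -6.37, 5.2, 9.1, 1.3, 0.84, -0.63, -6.37, 4.1, 9.7, 1.2, 0.84, -0.63, -6.37, 3.0, 10.1, 1.0, 0.84, -0.63, -6.37]
```

Emit:
{"method": "step_arm", "body": {
  "motion": [9.2,-4.2,3.2,0.84,-0.63,-6.37,9.6,-3.1,3.1,0.84,-0.63,-6.37,10,-1.9,3.1,0.84,-0.63,-6.37,10.1,-0.8,3,0.84,-0.63,-6.37,10.2,0.4,2.9,0.84,-0.63,-6.37,10.1,1.6,2.7,0.84,-0.63,-6.37,9.9,2.7,2.6,0.84,-0.63,-6.37,9.6,3.9,2.4,0.84,-0.63,-6.37,9.1,4.9,2.3,0.84,-0.63,-6.37,8.5,5.9,2.1,0.84,-0.63,-6.37],
  "claw": 0.3
}}

```text
time_s: 15.85
ee_pos: [0.5233, 0.3508, 0.211]
ee_rot: [-2.268, -2.143, -0.156]
ft_force: [-0.2, 0.1, -0.3]
grip_width: 0.701
gripper_force: 0.0
```

Emit:
{"method": "step_arm", "body": {
  "motion": [7.8,6.9,1.9,0.84,-0.63,-6.37,7,7.7,1.7,0.84,-0.63,-6.37,6.1,8.5,1.5,0.84,-0.63,-6.37,5.2,9.1,1.3,0.84,-0.63,-6.37,4.1,9.7,1.2,0.84,-0.63,-6.37,3,10.1,1,0.84,-0.63,-6.37,0,0,0,0,0,0,0,0,0,0,0,0]
}}

```text
time_s: 16.65
ee_pos: [0.5674, 0.3953, 0.2062]
ee_rot: [-1.46, -2.779, 0.008]
ft_force: [0.9, 0.0, -0.4]
grip_width: 0.701
gripper_force: 0.0
```

```bash
python3 - <<'E'
from h import *
print(robot.observe()["q"])
c=robot.calibration("wrist");b,d=robot.camera("wrist");P=cloud("w",d,c)
cv2.imwrite("pics/w7.png",np.clip(b*1.5,0,255).astype(np.uint8))
Q=Rh(MY).inv().apply((P-M0).reshape(-1,3)).reshape(P.shape)*1000
g=(abs(Q[...,2]-98)<5)&(np.hypot(Q[...,0]-59,Q[...,1]-68)<25)&(d>0)
print("grip top",g.sum(),np.median(Q[g],axis=0),np.percentile(Q[g],[3,97],axis=0))
gs=g&(b.max(-1)<120);print(gs.sum(),Q[gs].mean(0) if gs.sum() else 0)
p,Rt=campose(12.5,.144);plan(p,Rt,6)
E
```

```text
[ 0.6066  0.5507  1.5537 -0.0007  1.0429  0.0034]
grip top 1005 [61.4204 70.9995 98.9219] [[ 52.9551  62.0397  94.3557]
 [ 70.0894  78.5606 100.4131]]
995 [61.4486 70.88   98.454 ]
from [567.3143 395.1653 206.5416] maxstep 10.426445744405537 0.06454325262109777
[0.0, 0.3, 10.4, -0.05, 0.01, -0.04, 0.0, 0.3, 10.4, -0.05, 0.01, -0.04, 0.0, 0.3, 10.4, -0.05, 0.01, -0.04, 0.0, 0.3, 10.4, -0.05, 0.01, -0.04, 0.0, 0.3, 10.4, -0.05, 0.01, -0.04, 0.0, 0.3, 10.4, -0.05, 0.01, -0.04]
```

View pics/w7.png

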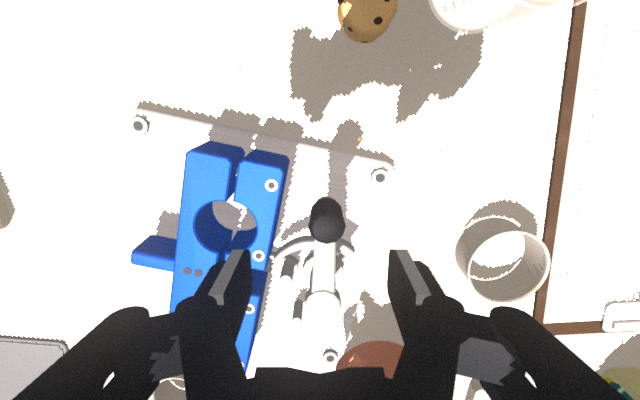

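The view shows the grip at about (327,222), between the fingers' columns (235–395), on its lever. Descend and pinch.

```bash
python3 - <<'E'
from h import *
p,Rt=campose(10.3,.144);plan(p,Rt,7)
E
```

```text
from [567.3143 395.1653 206.5416] maxstep 8.954123335637183 0.28674289757448057
[0.0, 0.6, 8.9, -0.05, 0.01, 0.28, 0.0, 0.6, 8.9, -0.05, 0.01, 0.28, 0.0, 0.6, 8.9, -0.05, 0.01, 0.28, 0.0, 0.6, 8.9, -0.05, 0.01, 0.28, 0.0, 0.6, 8.9, -0.05, 0.01, 0.28, 0.0, 0.6, 8.9, -0.05, 0.01, 0.28, 0.0, 0.6, 8.9, -0.05, 0.01, 0.28]
```

Emit:
{"method": "step_arm", "body": {
  "motion": [0,0.6,8.9,0,0,0.3,0,0.6,8.9,0,0,0.3,0,0.6,8.9,0,0,0.3,0,0.6,8.9,0,0,0.3,0,0.6,8.9,0,0,0.3,0,0.6,8.9,0,0,0.3,0,0.6,8.9,0,0,0.2,0,0,0,0,0,0]
}}

```text
time_s: 17.5
ee_pos: [0.5706, 0.3975, 0.1436]
ee_rot: [-1.504, -2.756, 0.009]
ft_force: [-0.5, 0.1, 0.5]
grip_width: 0.696
gripper_force: 0.0
```

Emit:
{"method": "step_arm", "body": {
  "motion": [0,0,0,0,0,0,0,0,0,0,0,0,0,0,0,0,0,0,0,0,0,0,0,0,0,0,0,0,0,0,0,0,0,0,0,0,0,0,0,0,0,0],
  "claw": 1
}}

```text
time_s: 18.2
ee_pos: [0.5715, 0.3981, 0.146]
ee_rot: [-1.505, -2.757, 0.005]
ft_force: [-0.6, -1.2, 6.4]
grip_width: 0.209
gripper_force: 58.5
```

```bash
cat > cam.py <<'E'
from h import *
s=robot.observe();q=Rh(MY).inv().apply(s["ee_pos"]-M0)*1000
print("mould xy",q,"lever",np.degrees(np.arctan2(74-q[0],q[1])),np.hypot(74-q[0],q[1]),"F mould",Rh(MY).inv().apply(s["ft_force"]),"q",s["q"])
def arc(a,b,n,r=.07):
    out=[];s=robot.observe();Rc=R.from_rotvec(s["ee_rot"]);pc=s["ee_pos"];z=.144
    for th in np.linspace(a,b,n+1)[1:]:
        p,Rt=campose(th,z,r);out+=list((Rc.inv().apply(p-pc)*1000).round(1))+list(np.degrees((Rc.inv()*Rt).as_rotvec()).round(1));pc,Rc=p,Rt
    print([float(v) for v in out])
E
cat cam.py >c1.py; echo 'arc(10.3,40.3,8)'>>c1.py; python3 c1.py
```

```text
mould xy [ 62.3972  69.0216 146.0419] lever 9.542410161752942 69.99007495319198 F mould [-0.9804 -0.9023  6.4443] q [ 0.6065  0.625   1.576  -0.0009  0.9437  0.0355]
[-0.1, -5.5, 2.1, -0.2, 0.0, -3.6, -0.1, -4.6, 0.0, 0.0, 0.0, -3.8, -0.1, -4.6, 0.0, 0.0, 0.0, -3.7, -0.1, -4.6, 0.0, 0.0, 0.0, -3.8, -0.1, -4.6, 0.0, 0.0, 0.0, -3.7, -0.1, -4.6, 0.0, 0.0, 0.0, -3.7, -0.1, -4.6, 0.0, 0.0, 0.0, -3.7, -0.1, -4.6, 0.0, 0.0, 0.0, -3.8]
```

Emit:
{"method": "step_arm", "body": {
  "motion": [0,0,-2,0,0,0,-0.1,-4.6,0,0,0,-3.8,-0.1,-4.6,0,0,0,-3.7,-0.1,-4.6,0,0,0,-3.8,-0.1,-4.6,0,0,0,-3.7,-0.1,-4.6,0,0,0,-3.8,-0.1,-4.6,0,0,0,-3.7,0,0,0,0,0,0]
}}

```text
time_s: 19.0
ee_pos: [0.5511, 0.3786, 0.1462]
ee_rot: [-0.935, -2.997, 0.007]
ft_force: [4.4, 2.7, -13.4]
grip_width: 0.211
gripper_force: 59.5
```

```bash
python3 cam.py
```

```text
mould xy [ 36.167   58.7251 146.2416] lever 32.79123820101494 69.85679667944953 F mould [  5.1054   0.7842 -13.4272] q [ 0.6001  0.5895  1.643  -0.0015  0.9137 -0.3647]
```

Emit:
{"method": "step_arm", "body": {
  "motion": [0,0,1.3,0,0,0,-0.1,-4.6,0,0,0,-3.8,-0.1,-4.6,0,0,0,-3.7,-0.1,-4.6,0,0,0,-3.8,-0.1,-4.6,0,0,0,-3.7,-0.1,-4.6,0,0,0,-3.8,-0.1,-4.6,0,0,0,-3.7,0,0,0,0,0,0]
}}

```text
time_s: 19.8
ee_pos: [0.5405, 0.3541, 0.1462]
ee_rot: [-0.335, -3.122, 0.004]
ft_force: [4.4, 4.2, -8.6]
grip_width: 0.211
gripper_force: 60.0
```

```bash
cat cam.py >c1.py; echo 'arc(np.degrees(np.arctan2(74-q[0],q[1])),80,6)'>>c1.py; python3 c1.py
```

```text
mould xy [ 17.0548  40.0769 146.185 ] lever 54.86288654665051 69.63414543561707 F mould [ 5.7045  2.2165 -8.6248] q [ 0.578   0.5606  1.6976 -0.0011  0.8864 -0.778 ]
[0.2, -5.1, 2.2, -0.2, -0.1, -3.6, -0.2, -5.1, 0.0, 0.0, 0.0, -4.2, -0.2, -5.1, 0.0, 0.0, 0.0, -4.2, -0.2, -5.1, 0.0, 0.0, 0.0, -4.2, -0.2, -5.1, 0.0, 0.0, 0.0, -4.2, -0.2, -5.1, 0.0, 0.0, 0.0, -4.2]
```

Emit:
{"method": "step_arm", "body": {
  "motion": [0,0,0.8,0,0,0,0,-4.6,0,0,0,-3.8,0,-4.6,0,0,0,-3.7,0,-4.6,0,0,0,-3.8,-0.1,-4.6,0,0,0,-3.7,-0.1,-4.6,0,0,0,-3.8,-0.1,-4.6,0,0,0,-3.7,0,0,0,0,0,0]
}}

```text
time_s: 20.6
ee_pos: [0.5401, 0.3297, 0.1462]
ee_rot: [-0.281, 3.128, 0.004]
ft_force: [3.9, 15.2, -9.7]
grip_width: 0.215
gripper_force: 60.5
```

```bash
python3 cam.py
```

```text
mould xy [  7.4118  17.6515 146.185 ] lever 75.15325361725283 68.88803749498945 F mould [ 9.3469 12.5446 -9.7163] q [ 0.5449  0.5422  1.732   0.0023  0.8657 -1.2064]
```

Emit:
{"method": "step_arm", "body": {
  "motion": [0,0,0.6,0,0,0,0,-4.6,0,0,0,-3.8,0,-4.6,0,0,0,-3.7,0,-2.3,0,0,0,-1.9,0,0,0,0,0,0,0,0,0,0,0,0]
}}

```text
time_s: 21.2
ee_pos: [0.5426, 0.3186, 0.1461]
ee_rot: [-0.534, 3.095, 0.003]
ft_force: [0.8, 14.8, -3.9]
grip_width: 0.209
gripper_force: 61.1
```

```bash
python3 cam.py
```

```text
mould xy [  5.5216   6.4353 146.106 ] lever 84.63137800880024 68.78008513250728 F mould [ 6.3823 13.4299 -3.8682] q [ 0.5278  0.538   1.74    0.0021  0.8622 -1.3858]
```

Emit:
{"method": "step_arm", "body": {
  "motion": [0,-2,0,0,0,-1.7,0,-2,0,0,0,-1.6,0,-1.5,0,0,0,-1.2,0,0,0,0,0,0,0,0,0,0,0,0]
}}

```text
time_s: 21.7
ee_pos: [0.5444, 0.3137, 0.1461]
ee_rot: [-0.654, 3.072, 0.004]
ft_force: [-0.2, 17.4, -3.1]
grip_width: 0.209
gripper_force: 61.1
```

```bash
python3 cam.py
```

```text
mould xy [  5.2911   1.2682 146.0918] lever 88.94257077058083 68.72059947763032 F mould [ 6.4056 16.1572 -3.0933] q [ 0.5195  0.537   1.742   0.0028  0.8615 -1.4728]
```

Emit:
{"method": "step_arm", "body": {
  "motion": [0,-1.5,0,0,0,-1,0,-1,0,0,0,0,0,0,0,0,0,0,0,0,0,0,0,0]
}}

```text
time_s: 22.1
ee_pos: [0.5447, 0.313, 0.1461]
ee_rot: [0.679, -3.067, -0.008]
ft_force: [-5.3, 26.6, -4.1]
grip_width: 0.215
gripper_force: 61.2
```

Emit:
{"method": "step_arm", "body": {
  "motion": [0,-1,0,0,0,0,0,-0.5,0,0,0,0,0,0,0,0,0,0,0,0,0,0,0,0]
}}

```text
time_s: 22.5
ee_pos: [0.5447, 0.3128, 0.1461]
ee_rot: [0.679, -3.067, -0.011]
ft_force: [-8.9, 32.8, -5.3]
grip_width: 0.211
gripper_force: 61.5
```

```bash
python3 cam.py
```

```text
mould xy [  5.3191   0.2943 146.1109] lever 89.75447133209903 68.68156464132974 F mould [ 4.1896 33.7597 -5.318 ] q [ 0.516   0.5367  1.7426  0.0088  0.8609 -1.4962]
```

The lever is on its stop (force rises with no motion). Ease off the load, release and rise.

Emit:
{"method": "step_arm", "body": {
  "motion": [0,1,0,0,0,0,0,0.6,0,0,0,0,0,0,0,0,0,0]
}}

```text
time_s: 22.8
ee_pos: [0.5446, 0.3131, 0.1461]
ee_rot: [0.68, -3.067, -0.008]
ft_force: [-4.9, 25.8, -4.6]
grip_width: 0.213
gripper_force: 61.3
```

Emit:
{"method": "step_arm", "body": {
  "motion": [0,0,0,0,0,0,0,0,0,0,0,0,0,0,0,0,0,0,0,0,0,0,0,0],
  "claw": 0.4
}}

```text
time_s: 23.2
ee_pos: [0.5447, 0.3077, 0.1451]
ee_rot: [0.682, -3.063, 0.004]
ft_force: [-0.8, -0.2, -0.0]
grip_width: 0.602
gripper_force: 0.0
```

Emit:
{"method": "step_arm", "body": {
  "motion": [0,0,-8,0,0,0,0,0,-20,0,0,0,0,0,-30,0,0,0,0,0,-30,0,0,0,0,0,-30,0,0,0,0,0,-20,0,0,0,0,0,0,0,0,0]
}}

```text
time_s: 23.9
ee_pos: [0.5465, 0.3089, 0.2869]
ee_rot: [-0.683, 3.064, -0.001]
ft_force: [1.0, -0.3, -0.4]
grip_width: 0.6
gripper_force: 0.0
```

```bash
python3 - <<'E'
from h import *
for n in ["wrist","scene"]:
    c=robot.calibration(n);b,d=robot.camera(n);P=cloud("w",d,c)
    Q=Rh(MY).inv().apply((P-M0).reshape(-1,3)).reshape(P.shape)*1000
    if n=="wrist": cv2.imwrite("pics/w8.png",np.clip(b*1.5,0,255).astype(np.uint8))
    g=(abs(Q[...,2]-98)<5)&(np.hypot(Q[...,0]-4,Q[...,1])<30)&(d>0)
    print(n,"grip",g.sum(),np.median(Q[g],axis=0))
    h=cv2.cvtColor(b,cv2.COLOR_BGR2HSV)
    m=(h[...,0]>105)&(h[...,0]<130)&(h[...,1]>140)&(d>0)&(abs(Q[...,2]-54)<7);q=Q[m]
    for y in (-82,-64,64,82):
        r=np.sort(q[abs(q[:,1]-y)<2][:,0])
        if len(r)>10: i=np.diff(r).argmax(); print(y,r[[0,-1]],"gap",r[i],r[i+1])
E
```

```text
wrist grip 527 [ 3.4822  0.3885 98.8299]
-82 [-29.4576  29.3677] gap 21.36948337956207 22.27534160721722
-64 [-29.3339  29.142 ] gap -0.4429943611300959 0.4578052384680304
64 [-29.1922  29.2428] gap 2.292762383293097 3.2037906822355584
82 [-29.1812  28.683 ] gap -0.6503700822400205 0.4040036191480838
scene grip 47 [ 1.7077  3.4689 96.7547]
-82 [-31.0631  20.4575] gap -2.8244375146716965 10.361226838813636
-64 [-27.7667  26.0313] gap 5.422503535139386 10.70213591250711
64 [-31.2101  23.7133] gap -7.612789359459036 -4.859583919646457
82 [-30.766   23.4344] gap -4.779512634192511 -0.09985945154998045
```

View pics/w8.png

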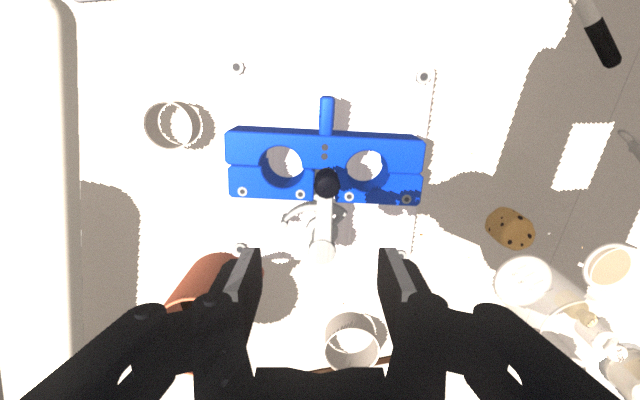

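The final view shows the halves tight together with no gap, and the lever with its grip at (326,183) over the middle of the mould. The cutter, mug, beaker and dough plug look undisturbed.

```bash
python3 -c "
from plant import robot
print(robot.close_job())"
```

```text
the job is handed in; nothing more can be done
None
```

The mould is back together and handed in at about 24 s: I laid the loose half flat on the plate, slid it onto the spring pins, and swung the cam lever to its stop at about 90°. The last wrist camera view showed the halves closed with no gap.

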